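Close the flower press

TASK

Close the flower press: pick up the cover board with the blue handle, the one whose four holes fit the press's four studs, turn it to match, and slide it down over the studs until it lies flat and fully home on the paper pad. Keep hold of it until the studs are through its holes, then let go. Leave the red-handled and green-handled boards where they lie.

Things in the scene. Friction and masses are not known exactly. Their poses are not given: they have to be found in the camera images.
- cover_grip (a point): Matching cover: loose plywood board 136 (x) by 108 (y) by 10 mm, 0.11-0.23 kg, lying flat. Four round 24 mm holes at x = +-50, y = +-36 mm from its centre. Blue bar handle along x over the centre: 72 mm long, 20 wide, 30 to 50 mm above the underside, on two end posts, open below. This point: middle of the bar, 40 mm above the underside; z up. A half turn fits as well.
- press: Flower press fixed to the table: pale wood base 160 (x) by 130 (y) by 20 mm, on it a paper pad 78 by 104 mm, top 32 mm above the table. Four upright pointed steel studs, 8 mm thick, at x = +-50, y = +-36 mm from the centre, tips 62 mm above the table. Origin: centre of the underside; z up. With the cover home the middle of its bar is 72 mm above the table, over the centre.
- narrow_grip (a point): Board of another press, to be left alone: 120 (x) by 60 (y) by 10 mm plywood, only two holes, red bar handle along x, 60 mm long, 20 wide, 30 to 50 mm above the underside. This point: middle of the bar, 40 mm above the underside.
- small_grip (a point): Board of a smaller press, to be left alone: 100 (x) by 80 (y) by 10 mm plywood, four small holes close together, green bar handle along x, 50 mm long, 20 wide, 30 to 50 mm above the underside. This point: middle of the bar, 40 mm above the underside.
Mind the look-alikes: they are no part of the job. Leave any orange or purple look-alike of the part that bears cover_grip alone.

How it is judged:
By the outcome, as a careful person would: the job done as asked, in the order asked, and still so for the second after the job is handed in, with the robot touching nothing.
It also fails if it takes over 37 s, if anything falls off the work surface, if the arm or the gripper's body presses on something with over 40 N, if the wrist force passes 120 N, or if a joint passes its speed limit or range.

ROBOT

A 6-joint arm with a two-finger parallel gripper is mounted at the origin on the work surface. World frame = base frame: x ahead of the robot, y to its left, z up, the work surface at z = 0. Lengths are in mm, angles in rad, forces in N, time in s.
With the tool pointing down it reaches from about 275 to 1000 mm from the base axis. Payload 8.4 kg.
Tool frame: the origin (TCP) lies between the finger pads; the fingertips stand r.tips_ahead ahead of it and the grasp point (between the pads) lies 6 mm ahead of it (r.tips_ahead is the distance from the TCP to the fingertips, in mm); z points along the fingers, y is the line along which they close (so a half turn about z gives the same grasp; the last joint's range is limited). The gripper opens to 85 mm and grips with 20 to 120 N. Pads are 22 mm wide; open, the fingers measure 114 mm over their backs; the gripper's body (76 mm by 85 mm) begins 54 mm behind the grasp point. The pads swing forward as they close: fully open they stand 13 mm farther back than shut.
Start: joints at [1.332, 0.353, 1.633, -0, 1.155, -0.002], TCP at [146.619, 607.561, 256.281] pointing down, gripper open.
Joint ranges: [-2.63, 2.63], [-0.92, 2.1], [0.06, 2.66], [-1.3, 4.44], [0, 2.69], [-3.02, 3.02]. Speed limits (rad/s): [2.22, 2.22, 2.79, 3.14, 3.14, 3.14].

INTERFACE

Orientations are given as [roll, pitch, yaw] about the fixed x, y, z axes, in that order (R = Rz(yaw) Ry(pitch) Rx(roll)).
In Python, from rig import r gives the robot as it stands.
- The arm moves only by the tool carry_out, never from a script. Its arguments are lists of equal length, an entry for each row: "delta_pos": the shift along the tool's x, y, z in m, a list of three; "rot": the turn, a rotation vector about the tool's x, y, z in degrees, a list of three. A call has 1 to 8 rows; each row is the pose to reach, as a shift and turn from the pose commanded when the call began, along the tool's axes at that moment; what a row does not reach only later rows make up. A row lasts 1/8 s, in which the tool goes at most 62.5 mm and 10.7 degrees, less where a joint would pass 70% of its speed; a pose out of reach is approached as far as the arm can. A call with a gripper value outside its range is refused whole. "claw" is the finger opening in m, from 0 to 0.0854, set as the call begins (left out, the last holds). The fingers move at their own pace and stop on an object; "grip_force" is the grip in N (left out, the last holds). Time passes only in rows, so rows that repeat a pose let the fingers close. It gives the time, the measured TCP pose, the force, the opening and the grip force at its end, in the units of the state.
- r.sense(): the state, without advancing time (a new reading comes with each control period).
- r.grab_frame(name): name is "scene" or "side" or "wrist"; returns the picture (400x640x3 uint8, blue, green, red); there is no depth.
- r.camera_info(name): a dict with "fx", "fy", "cx", "cy" (pixels), "pose" (4x4, takes a point from camera to world coordinates); the wrist camera has in their place "hand_eye" (4x4, takes a point from camera to tool coordinates, whose origin is the TCP and whose axes are the flange's). Camera axes: x right, y down, z forward; pixel columns grow to the right and rows downward; lengths in mm; the calibration is good to about 2 mm. The wrist camera is an equidistant fisheye: a pixel r from the principal point sees the ray r / f radians off the axis. A picture is of the moment at which its call begins: read the wrist's pose just before it. camera_info takes no time and is no camera call.
- r.sign_off(): hands the job in; it is judged then, once.
Trained networks look in the newest picture that a camera, given by its name, has taken for a name from the list of things; names that differ only in an ending like _2 or _b are one class to them, and where a whole thing is asked for, a point or a joint stands for the part that bears it (a point fixed in the world has none). Each returns a list of dicts, best first, with "p" (0 to 1); they miss things now and then, are a little off and sometimes report something else, mostly with a low value. They report only what shows in the picture. A call takes as long as a camera call. They do not tell look-alikes from the thing itself.
- r.recognise(thing, camera): "box" ([left, top, right, bottom] in pixels, round what is visible of it).
- r.cut_out(thing, camera): "mask" (400x640 bool, what is visible of it) and "box" ([left, top, right, bottom] in pixels, round what is visible of it).
The state is a dict: "clock": time; "qpos": joint angles; "qvel": joint speeds; "joint_efforts": joint torques, N m; "eef_pos": TCP position; "tcp_rot": TCP orientation; "contact_force": force on the tool from outside, world axes, zero at the start; "wrist_torque": the same for the moment, N m; "opening": opening from 0.0 (shut) to 1.0 (fully open); "grasp_force": force on a finger pad.
Only numpy, scipy, OpenCV 4.12 (cv2) and the standard library are available. Lean on these libraries where they do the work, as an engineer would, in place of code of your own. Each camera call takes 0.05 s, during which the arm holds its last target. There are 200 camera calls.

## Working session

There is one attempt and no reset: what is moved stays moved. The work goes in short steps, Python scripts to look and compute and a tool call to move; the robot and the scene stay as the last step left them, time stands still between calls to the robot, and variables do not carry over. Pictures are saved under pics/ and viewed, at most 10 in all, crops included, and the job is handed in when it is done.

Besides the shell and the picture viewer there is one more tool, called by a JSON object that holds its "api" and its "payload", one argument or row to a line. carry_out: Moves the arm, as the interface text tells. Its arguments: {"type":"object","properties":{"delta_pos":{"type":"array","items":{"type":"array","items":{"type":"number"}}},"rot":{"type":"array","items":{"type":"array","items":{"type":"number"}}},"claw":{"type":"number"},"grip_force":{"type":"number"}},"required":["delta_pos","rot"]}

```bash
mkdir -p pics; ls; python3 - <<'E'
from rig import r
import cv2,numpy as np
print(r.tips_ahead, r.sense())
a=r.grab_frame("scene");b=r.grab_frame("side")
cv2.imwrite("pics/scene1.png",a);cv2.imwrite("pics/side1.png",b)
for c in("scene","side"):
    i=r.camera_info(c);print(c,{k:np.round(v,3).tolist() for k,v in i.items()})
    for t in("cover_grip","press"):
        print(t,[(np.round(d["box"]).tolist(),round(d["p"],2)) for d in r.recognise(t,c)])
print(r.camera_info("wrist"))
E
```

```text
pics
25.0 {'clock': 0.0, 'qpos': array([ 1.33158132e+00,  3.53644637e-01,  1.63417555e+00, -6.77307515e-06,
        1.15515509e+00, -2.39388753e-03]), 'qvel': array([ 2.21447993e-04, -6.50922026e-04,  2.18967639e-04, -1.15499265e-03,
       -9.77065066e-05, -5.16140782e-04]), 'joint_efforts': array([-2.58442751e-04, -6.05223227e+01, -3.42082858e+01, -1.28318602e-04,
        9.28901281e-03,  6.44856755e-06]), 'eef_pos': array([146.52494417, 607.11798906, 255.54611438]), 'tcp_rot': array([-3.14021002e+00,  2.88275640e-06,  2.90477428e+00]), 'contact_force': array([-0.9675233 ,  0.68813503, -0.89561281]), 'wrist_torque': array([-0.00958599, -0.04262728, -0.01605944]), 'grasp_force': 0.0, 'opening': 1.0014827245158342}
scene {'fx': 475.071, 'fy': 475.071, 'cx': 314.643, 'cy': 203.343, 'pose': [[0.187, 0.627, -0.757, 1296.225], [0.982, -0.109, 0.152, -221.717], [0.013, -0.772, -0.636, 738.984], [0.0, 0.0, 0.0, 1.0]]}
cover_grip [([258.0, 192.0, 326.0, 233.0], 0.94), ([175.0, 158.0, 238.0, 200.0], 0.64), ([304.0, 238.0, 381.0, 298.0], 0.58)]
press [([387.0, 183.0, 469.0, 245.0], 0.94)]
side {'fx': 368.266, 'fy': 368.266, 'cx': 324.025, 'cy': 196.557, 'pose': [[-0.894, -0.289, 0.344, 169.368], [-0.448, 0.597, -0.665, 510.489], [-0.013, -0.749, -0.663, 611.987], [0.0, 0.0, 0.0, 1.0]]}
cover_grip [([226.0, 177.0, 290.0, 219.0], 0.78), ([398.0, 156.0, 465.0, 198.0], 0.58)]
press [([192.0, 248.0, 296.0, 322.0], 0.66)]
{'fx': 309.70691628693146, 'fy': 309.70691628693146, 'cx': 321.9605346259237, 'cy': 198.2869064412133, 'hand_eye': array([[ 1.14706158e-03, -9.56423109e-01, -2.91982057e-01,
         7.42057721e+01],
       [ 9.99999304e-01,  1.17729626e-03,  7.21531652e-05,
        -3.96442456e-01],
       [ 2.74740430e-04, -2.91981937e-01,  9.56423794e-01,
        -1.18228305e+02],
       [ 0.00000000e+00,  0.00000000e+00,  0.00000000e+00,
         1.00000000e+00]])}
```

```bash
python3 - <<'E'
import cv2
a=cv2.imread("pics/scene1.png")[140:320,150:480];cv2.imwrite("pics/c1.png",cv2.resize(a,(792,432),interpolation=cv2.INTER_CUBIC))
E
```

```text
(no output)
```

View pics/scene1.png

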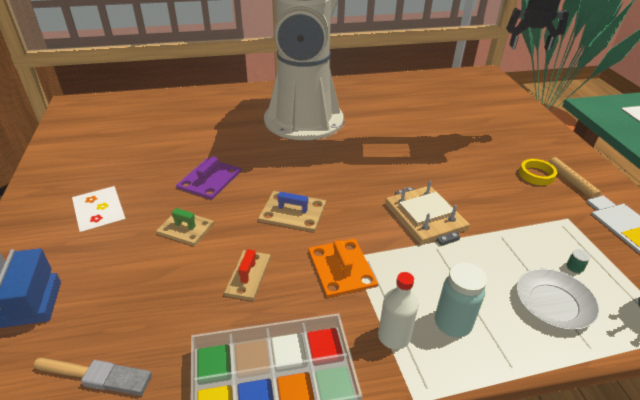

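View pics/side1.png

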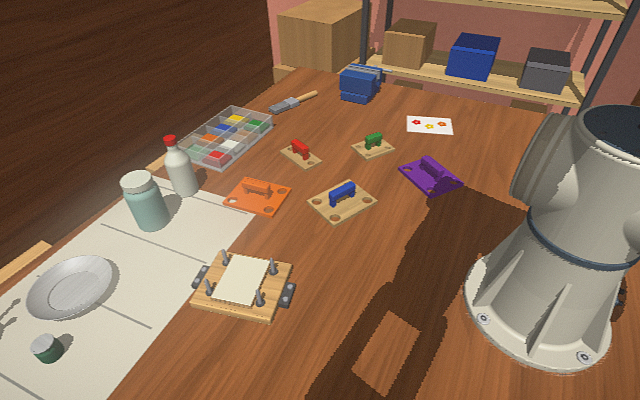

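View pics/c1.png

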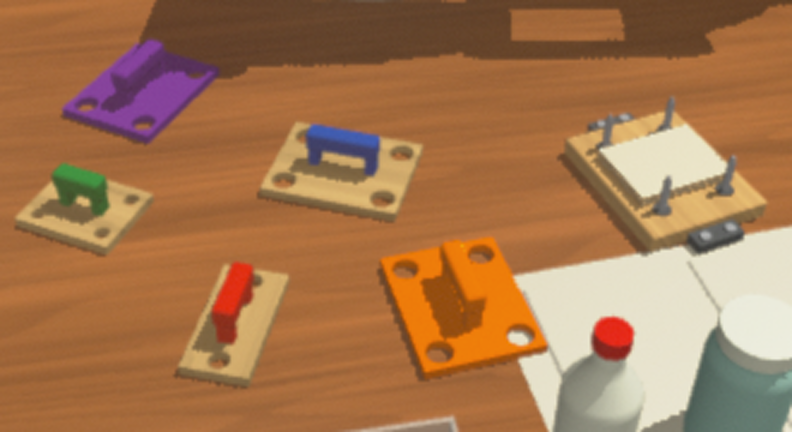

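The scene picture shows the blue-handled plywood board at (292,210) with four large corner holes. The look-alikes are orange (342,265) and purple (208,177), with red (248,272) and green (185,225) as the other boards. The press is at (427,213). Blue on bare plywood with four wide-set holes fits the description, and the crop confirms it. Next I measure coarse positions.

```bash
cat > h.py <<'E'
from rig import r
import numpy as np, cv2
from scipy.spatial.transform import Rotation as R
def ray(c,px,st=None):
    i=r.camera_info(c);u=(px[0]-i["cx"])/i["fx"];v=(px[1]-i["cy"])/i["fy"]
    if c=="wrist":
        th=np.hypot(u,v);s=np.sin(th)/max(th,1e-9);d=np.array([u*s,v*s,np.cos(th)])
        T=np.eye(4);T[:3,:3]=R.from_euler("xyz",st["tcp_rot"]).as_matrix();T[:3,3]=st["eef_pos"];P=T@i["hand_eye"]
    else: d=np.array([u,v,1]);P=i["pose"]
    return P[:3,3],P[:3,:3]@d
def at(c,px,z,st=None):
    o,d=ray(c,px,st);return o+d*(z-o[2])/d[2]
E
python3 - <<'E'
from h import *
f=lambda p:(p[0]/2.4+150,p[1]/2.4+140)
print("scene holes");[print(at("scene",f(p),10).round(0)) for p in[(285,180),(383,198),(402,152),(303,135)]]
print("scene tips");[print(at("scene",f(p),62).round(0)) for p in[(671,98),(607,117),(733,157),(667,177)]]
print("side holes");[print(at("side",p,10).round(0)) for p in[(316,202),(342,216),(369,199),(334,186)]]
print("side tips");[print(at("side",p,62).round(0)) for p in[(224,252),(274,258),(260,292),(209,282)]]
E
```

```text
scene holes
[ 453. -161.   10.]
[495. -72.  10.]
[430. -41.  10.]
[ 386. -135.   10.]
scene tips
[455. 227.  62.]
[474. 153.  62.]
[552. 250.  62.]
[569. 178.  62.]
side holes
[490. -67.  10.]
[413. -51.  10.]
[ 378. -133.   10.]
[ 477. -141.   10.]
side tips
[556. 188.  62.]
[461. 157.  62.]
[442. 232.  62.]
[536. 255.  62.]
```

{"api": "carry_out", "payload": {
  "delta_pos": [
    [-0.05,-0.037,0],
    [-0.1,-0.075,0],
    [-0.15,-0.113,0],
    [-0.2,-0.15,0],
    [-0.25,-0.188,0],
    [-0.3,-0.226,0],
    [-0.35,-0.263,0],
    [-0.39,-0.293,0]
  ],
  "rot": [
    [0,0,7],
    [0,0,14],
    [0,0,21],
    [0,0,28],
    [0,0,35],
    [0,0,42],
    [0,0,49],
    [0,0,56]
  ]
}}

```text
clock: 1.3
eef_pos: [458.3, 229.3, 256.5]
tcp_rot: [3.141, 0.0, 1.923]
contact_force: [0.5, 2.0, -0.3]
opening: 0.999
grasp_force: 0.0
```

{"api": "carry_out", "payload": {
  "delta_pos": [
    [0,0,0],
    [0,0,0],
    [0,0,0]
  ],
  "rot": [
    [0,0,0],
    [0,0,0],
    [0,0,0]
  ]
}}

```text
clock: 1.68
eef_pos: [456.3, 232.1, 256.2]
tcp_rot: [-3.141, -0.0, 1.929]
contact_force: [-0.1, 0.8, 0.3]
opening: 1.004
grasp_force: 0.0
```

```bash
python3 - <<'E'
from h import *
import pickle
s=r.sense();print(s["clock"],s["eef_pos"],np.degrees(s["tcp_rot"]),s["qpos"],abs(s["qvel"]).max())
a=r.grab_frame("wrist");cv2.imwrite("pics/w1.png",a);pickle.dump(s,open("w1.pkl","wb"))
for t in("press","cover_grip"):
    for d in r.recognise(t,"wrist"):
        b=d["box"];print(t,np.round(b),round(d["p"],2),at("wrist",((b[0]+b[2])/2,(b[1]+b[3])/2),20,s).round())
E
```

```text
1.675 [456.26295721 232.14331844 256.24995997] [-1.79986736e+02 -1.49232910e-02  1.10546094e+02] [4.67550668e-01 1.76898258e-01 1.87180391e+00 3.19900811e-04
 1.09309231e+00 1.08806556e-01] 0.005300910034246626
press [269. 142. 433. 261.] 0.84 [503. 208.  20.]
cover_grip [332. 326. 407. 347.] 0.94 [614.  20.  20.]
cover_grip [226. 312. 274. 348.] 0.84 [440. -33.  20.]
cover_grip [149. 368. 186. 400.] 0.6 [ 318. -267.   20.]
```

View pics/w1.png

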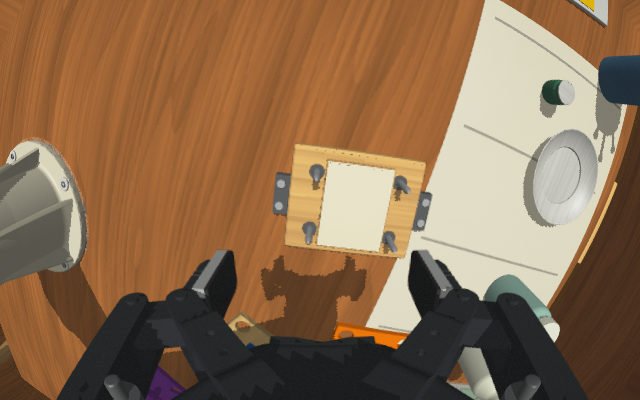

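The picture shows the press centred near (352,202), with its four studs and clips. I'll enlarge it to read the corners and studs accurately.

```bash
python3 - <<'E'
import cv2
a=cv2.imread("pics/w1.png")[135:275,265:445];cv2.imwrite("pics/w1c.png",cv2.resize(a,(720,560),interpolation=cv2.INTER_CUBIC))
E
```

```text
(no output)
```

View pics/w1c.png

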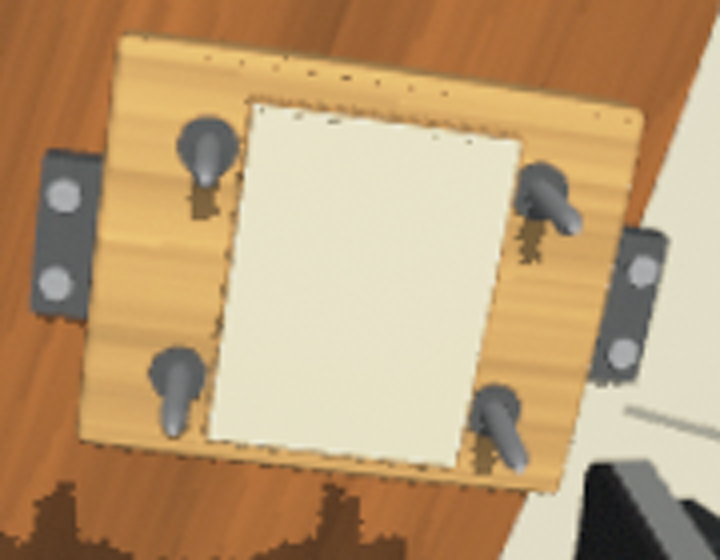

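```bash
cat >> h.py <<'E'
def fit(W,M):  # W measured xy, M model xy, yaw+centre
    W=np.array(W)[:,:2];M=np.array(M,float);c=W.mean(0);a=W-c;m=M-M.mean(0)
    y=np.arctan2((m[:,0]*a[:,1]-m[:,1]*a[:,0]).sum(),(m*a).sum())
    Q=np.array([[np.cos(y),-np.sin(y)],[np.sin(y),np.cos(y)]])
    return c.round(1),round(float(np.degrees(y)),2),np.hypot(*(a-m@Q.T).T).round(1)
E
python3 - <<'E'
from h import *
import pickle
s=pickle.load(open("w1.pkl","rb"))
f=lambda p:(p[0]/4-.375+265,p[1]/4-.375+135)
# order top-left, top-right, bottom-right, bottom-left in image; image right ~ tool y ~ world -? 
for n,P,z,hx,hy in(("tips",[(205,181),(572,225),(519,466),(174,433)],62,50,36),("base",[(120,36),(643,112),(556,492),(82,438)],20,80,65),("pad",[(251,103),(520,142),(457,466),(209,438)],32,39,52),("collar",[(207,147),(542,192),(495,410),(177,374)],23,50,36)):
    W=[at("wrist",f(p),z,s) for p in P]
    M=[(-hx,hy),(hx,hy),(hx,-hy),(-hx,-hy)]
    print(n,fit(W,M))
E
```

```text
tips (array([507.3, 205.3]), 13.74, array([0.7, 0.4, 0.6, 0.4]))
base (array([507.3, 206.2]), 13.12, array([1.4, 2.1, 1.8, 2.8]))
pad (array([507.5, 205.6]), 13.43, array([0.4, 0.7, 0.3, 0.7]))
collar (array([507.4, 205.8]), 13.09, array([0.4, 0.5, 0.4, 0.5]))
```

{"api": "carry_out", "payload": {
  "delta_pos": [
    [-0.05,-0.019,0],
    [-0.1,-0.038,0],
    [-0.15,-0.056,0],
    [-0.2,-0.075,0],
    [-0.25,-0.094,0],
    [-0.28,-0.105,0],
    [-0.28,-0.105,0],
    [-0.28,-0.105,0]
  ],
  "rot": [
    [0,0,8],
    [0,0,16],
    [0,0,24],
    [0,0,32],
    [0,0,40],
    [0,0,45.5],
    [0,0,45.5],
    [0,0,45.5]
  ]
}}

```text
clock: 2.82
eef_pos: [456.3, -67.0, 256.3]
tcp_rot: [-3.141, -0.0, 1.135]
contact_force: [-0.5, -0.1, 0.7]
opening: 1.0
grasp_force: 0.0
```

```bash
python3 - <<'E'
from h import *
import pickle
s=r.sense();print(s["clock"],s["eef_pos"],np.degrees(s["tcp_rot"]),s["qpos"],abs(s["qvel"]).max())
a=r.grab_frame("wrist");cv2.imwrite("pics/w2.png",a);pickle.dump(s,open("w2.pkl","wb"))
for d in r.recognise("cover_grip","wrist"):
        b=d["box"];print(np.round(b),round(d["p"],2),at("wrist",((b[0]+b[2])/2,(b[1]+b[3])/2),20,s).round())
cv2.imwrite("pics/w2c.png",cv2.resize(a[110:290,220:440],(792,594*180*220//(180*220)*0+648) if 0 else (726,594),interpolation=cv2.INTER_CUBIC))
E
```

```text
2.825 [456.33318734 -67.03284251 256.26344734] [-1.79985785e+02 -1.78274661e-02  6.50197290e+01] [-1.49357495e-01  9.45164911e-02  1.96959761e+00  4.18460639e-04
  1.07762859e+00  2.86432308e-01] 0.01647544823959921
[272. 146. 365. 254.] 0.95 [438. -98.  20.]
[373.  25. 498. 147.] 0.86 [621. -29.  20.]
[233. 316. 329. 348.] 0.68 [ 299. -262.   20.]
```

View pics/w2c.png

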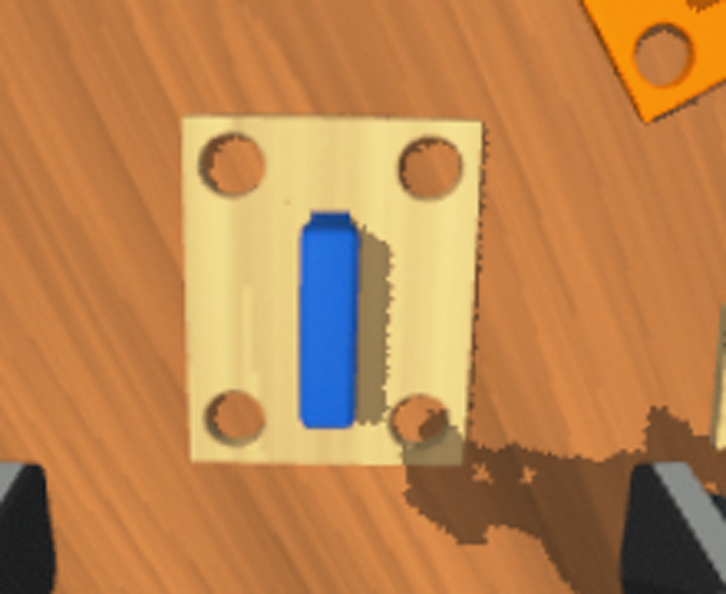

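The crop shows the blue-handled plywood board with four large corner holes, at about (325,290) in the crop. It is the right board.

```bash
python3 - <<'E'
from h import *
import pickle
s=pickle.load(open("w2.pkl","rb"))
f=lambda p:(p[0]/3.3-.35+220,p[1]/3.3-.35+110)
C=[]
for n,P,z,hx,hy in(("holes",[(232,165),(430,168),(419,419),(235,417)],10,50,36),("corners",[(182,117),(483,122),(464,465),(191,461)],10,68,54),("bar",[(302,226),(358,226),(354,428),(301,428)],50,36,10)):
    W=[at("wrist",f(p),z,s) for p in P]
    print(n,fit(W,[(hx,hy),(hx,-hy),(-hx,-hy),(-hx,hy)]))
c=np.array([437.5,-99.5]) 
E
```

```text
holes (array([ 437.4, -101.1]), 64.15, array([0.6, 0.5, 0.7, 0.3]))
corners (array([ 437.2, -102.3]), 64.16, array([0.3, 0.2, 0.5, 0.5]))
bar (array([ 437.9, -100.6]), 64.31, array([0.9, 0.8, 0.8, 0.8]))
```

{"api": "carry_out", "payload": {
  "delta_pos": [
    [-0.039,-0.0025,0.02],
    [-0.039,-0.0025,0.075],
    [-0.039,-0.0025,0.13],
    [-0.039,-0.0025,0.17],
    [-0.039,-0.0025,0.195],
    [-0.039,-0.0025,0.211],
    [-0.039,-0.0025,0.211],
    [-0.039,-0.0025,0.211]
  ],
  "rot": [
    [0,0,0.8],
    [0,0,0.8],
    [0,0,0.8],
    [0,0,0.8],
    [0,0,0.8],
    [0,0,0.8],
    [0,0,0.8],
    [0,0,0.8]
  ]
}}

```text
clock: 3.92
eef_pos: [438.1, -101.6, 45.8]
tcp_rot: [3.141, -0.0, 1.121]
contact_force: [0.5, -0.0, -0.3]
opening: 1.0
grasp_force: 0.0
```

{"api": "carry_out", "payload": {
  "delta_pos": [
    [0,0,0],
    [0,0,0],
    [0,0,0],
    [0,0,0],
    [0,0,0],
    [0,0,0],
    [0,0,0],
    [0,0,0]
  ],
  "rot": [
    [0,0,0],
    [0,0,0],
    [0,0,0],
    [0,0,0],
    [0,0,0],
    [0,0,0],
    [0,0,0],
    [0,0,0]
  ],
  "claw": 0.01,
  "grip_force": 60
}}

```text
clock: 4.92
eef_pos: [437.7, -102.1, 45.6]
tcp_rot: [3.141, -0.0, 1.119]
contact_force: [-1.6, 1.3, 5.4]
opening: 0.223
grasp_force: 59.1
```

{"api": "carry_out", "payload": {
  "delta_pos": [
    [0,0,-0.01],
    [0,0,-0.035],
    [0,0,-0.07],
    [0,0,-0.1],
    [0,0,-0.1],
    [0,0,-0.1]
  ],
  "rot": [
    [0,0,0],
    [0,0,0],
    [0,0,0],
    [0,0,0],
    [0,0,0],
    [0,0,0]
  ]
}}

```text
clock: 5.68
eef_pos: [437.1, -102.0, 145.0]
tcp_rot: [-3.141, 0.0, 1.119]
contact_force: [-0.1, -0.2, -0.1]
opening: 0.221
grasp_force: 58.8
```

{"api": "carry_out", "payload": {
  "delta_pos": [
    [0.04,-0.009,0],
    [0.085,-0.02,0],
    [0.13,-0.03,0],
    [0.175,-0.041,0],
    [0.22,-0.051,0],
    [0.265,-0.062,0],
    [0.295,-0.069,0],
    [0.307,-0.072,0]
  ],
  "rot": [
    [0,0,6],
    [0,0,13],
    [0,0,20],
    [0,0,27],
    [0,0,34],
    [0,0,41],
    [0,0,47],
    [0,0,50.8]
  ]
}}

```text
clock: 6.68
eef_pos: [506.1, 207.1, 143.5]
tcp_rot: [3.141, 0.002, 0.232]
contact_force: [0.1, 0.1, -1.0]
opening: 0.225
grasp_force: 58.7
```

{"api": "carry_out", "payload": {
  "delta_pos": [
    [0,0,0],
    [0,0,0],
    [0,0,0],
    [0,0,0]
  ],
  "rot": [
    [0,0,0],
    [0,0,0],
    [0,0,0],
    [0,0,0]
  ]
}}

```text
clock: 7.18
eef_pos: [506.7, 205.0, 145.3]
tcp_rot: [3.142, 0.0, 0.232]
contact_force: [-0.1, 0.9, -0.4]
opening: 0.222
grasp_force: 58.7
```

```bash
python3 - <<'E'
from h import *
import pickle
s=r.sense();print(s["clock"],s["eef_pos"],np.degrees(s["tcp_rot"]),s["contact_force"],s["wrist_torque"],s["opening"])
a=r.grab_frame("wrist");b=r.grab_frame("side");c=r.grab_frame("scene");pickle.dump(s,open("w3.pkl","wb"))
z=lambda i,x0,y0,w,h,W,H:cv2.resize(i[y0:y0+h,x0:x0+w],(W,H),interpolation=cv2.INTER_CUBIC)
cv2.imwrite("pics/w3.png",np.vstack([z(a,160,130,400,150,800,300),np.hstack([z(b,160,180,160,120,400,300),z(c,360,120,160,120,400,300)])]))
E
```

```text
7.175 [506.68289648 205.03363682 145.28273649] [1.79996348e+02 4.66732302e-03 1.33166959e+01] [-0.13915092  0.87580397 -0.3785322 ] [-0.03636229  0.00059621  0.03869392] 0.2217208796554458
```

View pics/w3.png

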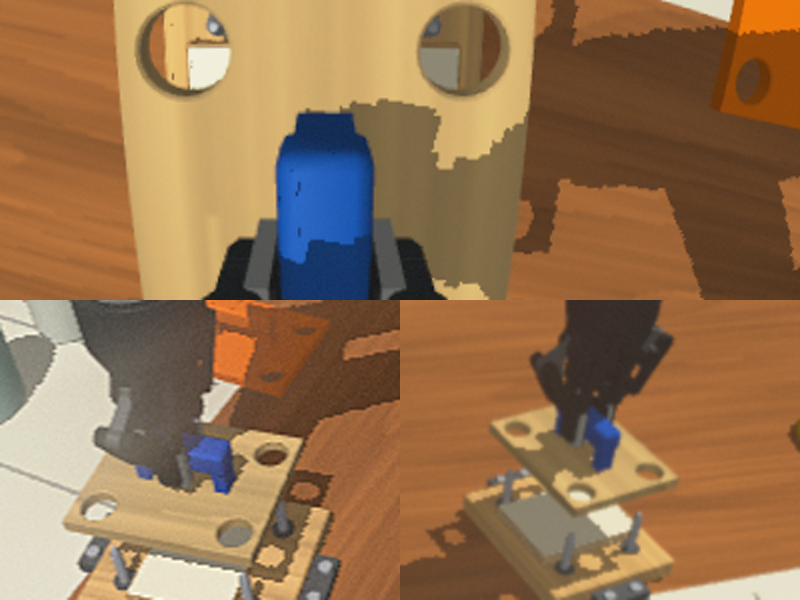

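The board is held level over the press. I'll check the pose of the two visible holes in the hand.

```bash
python3 - <<'E'
from h import *
import pickle
s=pickle.load(open("w3.pkl","rb"))
W=[at("wrist",(160+x/2-.25,130+y/2-.25),109.7,s)[:2] for x,y in((183,49),(463,50))]
a=np.radians(13.4);Q=np.array([[np.cos(a),-np.sin(a)],[np.sin(a),np.cos(a)]])
print(W,[Q@v+[507.3,205.6] for v in([50,36],[50,-36])])
E
```

```text
[array([547.96579753, 251.29674951]), array([564.19604059, 181.86408088])] [array([547.59586938, 252.20732679]), array([564.28171844, 182.16746356])]
```

{"api": "carry_out", "payload": {
  "delta_pos": [
    [0,0.0,0.012],
    [0,0,0.024],
    [0,0,0.036],
    [0,0,0.046],
    [0,0,0.055],
    [0,0,0.062],
    [0,0,0.0665],
    [0,0,0.0665]
  ],
  "rot": [
    [0,0,0],
    [0,0,0],
    [0,0,0],
    [0,0,0],
    [0,0,0],
    [0,0,0],
    [0,0,0],
    [0,0,0]
  ]
}}

```text
clock: 8.32
eef_pos: [506.6, 205.6, 78.6]
tcp_rot: [3.142, 0.0, 0.233]
contact_force: [0.3, 0.2, -1.9]
opening: 0.226
grasp_force: 58.8
```

{"api": "carry_out", "payload": {
  "delta_pos": [
    [0,0,0.0005],
    [0,0,0.001],
    [0,0,0.001],
    [0,0,0.001]
  ],
  "rot": [
    [0,0,0],
    [0,0,0],
    [0,0,0],
    [0,0,0]
  ]
}}

```text
clock: 8.82
eef_pos: [506.8, 205.6, 77.9]
tcp_rot: [-3.142, -0.0, 0.233]
contact_force: [0.2, -0.1, -1.2]
opening: 0.218
grasp_force: 58.8
```

{"api": "carry_out", "payload": {
  "delta_pos": [
    [0,0,0.0005],
    [0,0,0.001],
    [0,0,0.001],
    [0,0,0.001]
  ],
  "rot": [
    [0,0,0],
    [0,0,0],
    [0,0,0],
    [0,0,0]
  ]
}}

```text
clock: 9.32
eef_pos: [506.8, 205.7, 77.6]
tcp_rot: [-3.142, -0.0, 0.233]
contact_force: [-2.5, -1.8, 10.7]
opening: 0.22
grasp_force: 60.5
```

```bash
python3 - <<'E'
from h import *
s=r.sense();print(s["clock"],s["eef_pos"],s["contact_force"],s["wrist_torque"])
b=r.grab_frame("side");c=r.grab_frame("scene")
z=lambda i,x0,y0,w,h,W,H:cv2.resize(i[y0:y0+h,x0:x0+w],(W,H),interpolation=cv2.INTER_CUBIC)
cv2.imwrite("pics/w4.png",np.hstack([z(b,170,210,140,120,400,343),z(c,370,140,140,120,400,343)]))
E
```

```text
9.325 [506.79095654 205.65126969  77.64898055] [-2.51878754 -1.78210861 10.70945303] [-0.26452934  0.5945369  -0.05172941]
```

View pics/w4.png

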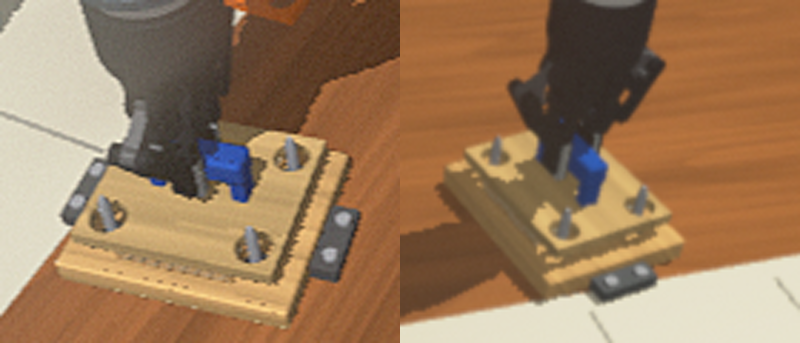

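The studs are through the holes and the board bears on the pad with about 10 N. Time to release and back off.

{"api": "carry_out", "payload": {
  "delta_pos": [
    [0,0,0],
    [0,0,0],
    [0,0,0],
    [0,0,0],
    [0,0,0]
  ],
  "rot": [
    [0,0,0],
    [0,0,0],
    [0,0,0],
    [0,0,0],
    [0,0,0]
  ],
  "claw": 0.06
}}

```text
clock: 10.05
eef_pos: [506.7, 205.6, 76.7]
tcp_rot: [3.142, 0.0, 0.233]
contact_force: [-0.3, 0.0, -0.4]
opening: 0.699
grasp_force: 0.0
```

{"api": "carry_out", "payload": {
  "delta_pos": [
    [0,0,-0.01],
    [0,0,-0.03],
    [0,0,-0.07],
    [0,0,-0.11],
    [0,0,-0.15],
    [-0.03,0,-0.18],
    [-0.03,0,-0.18],
    [-0.03,0,-0.18]
  ],
  "rot": [
    [0,0,0],
    [0,0,0],
    [0,0,0],
    [0,0,0],
    [0,0,0],
    [0,0,0],
    [0,0,0],
    [0,0,0]
  ]
}}

```text
clock: 11.05
eef_pos: [477.7, 198.7, 256.9]
tcp_rot: [-3.142, -0.001, 0.233]
contact_force: [0.1, -0.0, 0.1]
opening: 0.7
grasp_force: 0.0
```

```bash
python3 - <<'E'
from h import *
s=r.sense();print(s["clock"],s["eef_pos"],s["contact_force"],s["opening"])
b=r.grab_frame("side");c=r.grab_frame("scene")
z=lambda i,x0,y0,w,h,W,H:cv2.resize(i[y0:y0+h,x0:x0+w],(W,H),interpolation=cv2.INTER_CUBIC)
cv2.imwrite("pics/w5.png",np.hstack([z(b,170,210,140,120,400,343),z(c,370,140,140,120,400,343)]))
E
```

```text
11.05 [477.69112104 198.70495823 256.90252233] [ 0.0711888  -0.02045899  0.12199926] 0.7001471609176181
```

View pics/w5.png

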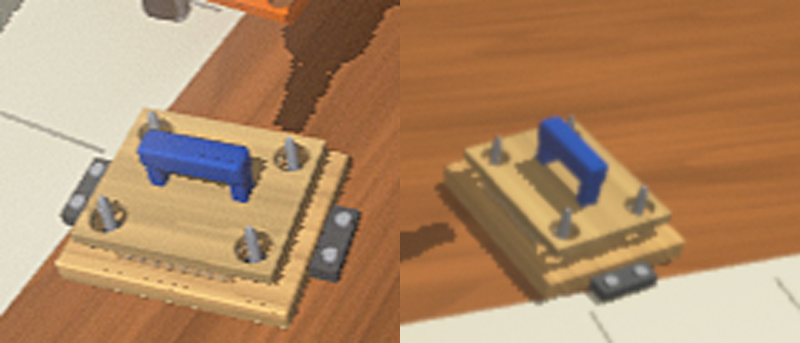

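The cover lies flat on the pad, all four studs stand through its holes, and the gripper is clear.

```bash
python3 -c "
from rig import r
print(r.sign_off())"
```

```text
the job is handed in; nothing more can be done
None
```

The blue-handled cover board is seated flat on the pad with all four studs through its holes. I let go only after that, never touched the red, green, orange or purple boards, and handed the job in at about 11 s.

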